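# Hold an instrument's front panel square

## Robot

A 6-joint arm with a two-finger parallel gripper is mounted at the origin on the work surface. World frame = base frame: x ahead of the robot, y to its left, z up, the work surface at z = 0. Lengths are in m, angles in rad, forces in N, time in s.
With the tool pointing down it reaches from about 0.275 to 0.75 m from the base axis. Payload 10.2 kg.
Tool frame: the origin (TCP) lies midway between the tips of the shut fingers; the grasp point (between the pads) lies 19 mm behind it (env.hold_point_z is the distance from the TCP to the grasp point, in m); z points along the fingers, y is the line along which they close (so a half turn about z gives the same grasp; the last joint's range is limited). The gripper opens to 85 mm and grips with 20 to 120 N. Pads are 22 mm wide; open, the fingers measure 114 mm over their backs; the gripper's body (76 mm by 85 mm) begins 54 mm behind the grasp point. The pads swing forward as they close: fully open they stand 13 mm farther back than shut.
Start: joints at [0.885, 0.313, 1.498, -0, 1.331, -0.223], TCP at [0.234, 0.47, 0.201] pointing down, gripper open.
Joint ranges: [-2.94, 2.94], [-0.97, 2.17], [0.19, 2.56], [-1.23, 4.37], [0.02, 3.11], [-2.88, 2.88]. Speed limits (rad/s): [2.39, 2.39, 3.01, 3.14, 3.14, 3.14].

## Interface

Orientations are given as a unit quaternion [x, y, z, w].
In Python, from bench import env, kinematics, monitor, eyes, job gives the robot as it stands. The module is installed in compiled form; this text tells all that it offers. Calls block until the motion is done:
- env.reach(position, orientation): joint-space move of the TCP to a pose.
- env.movel(position, velocity=0.15, frame=None, guard=None): straight line of the TCP; frame=None keeps the orientation; velocity is the mean speed in m/s. With guard (N) it stops when the force on the tool has changed by that much, and returns True; else False.
- env.set_joints(angles): joint-space move.
- env.release() and env.close_gripper(effort=None): open the fingers fully, or close them until they stop; effort is the grip in N (None keeps the last).
- env.hold(seconds).
- kinematics.ik(position, orientation): joint angles nearest the present ones, or None.
- monitor.sense(): the state.
- eyes.grab_frame(name): name is "side" or "top" or "wrist"; returns a dict with "frame" (400x640x3 uint8, red, green, blue), "mtx" (3x3 intrinsics, pixels), "view" (4x4, takes a point from world to camera coordinates). Camera axes: x right, y down, z forward; pixel columns grow to the right and rows downward; lengths in m; the calibration is good to about 2 mm. A picture is of the moment at which its call begins. There is no depth.
A pose or a line that the arm cannot do raises env.MotionError and nothing moves.
- job.hand_in(): hands the job in; it is judged then, once.
The state is a dict: "clock": time; "joints": joint angles; "qvel": joint speeds; "joint_efforts": joint torques, N m; "position": TCP position; "ee_rot": TCP orientation; "contact_force": force on the tool from outside, world axes, zero at the start; "ft_torque": the same for the moment, N m; "finger_gap": opening from 0.0 (shut) to 1.0 (fully open); "gripper_force": force on a finger pad.
Only numpy, scipy, OpenCV 4.12 (cv2) and the standard library are available. Lean on these libraries where they do the work, as an engineer would, in place of code of your own. Each camera call takes 0.05 s, during which the arm holds its last target. There are 200 camera calls.

## Task

The front panel of the half-built instrument sags inward on its sprung hinge. Take the steel square out of its leaning rack, stand it upright on its edge on the base plate with its long leg towards the panel near the middle of the panel's width, and press it down and into the corner until both outer faces lie flush against plate and panel and the panel stands at a right angle. Finish while still gripping the square and pressing it there (do not let go, the panel would spring back), and leave the other things on the bench alone.

Things in the scene. Friction and masses are not known exactly. Their poses are not given: they have to be found in the camera images.
- square: Loose flat L-shaped steel square, 10 mm thick, about 0.4 kg: long leg 112 mm, short leg 100 mm, both 28 mm wide, inside of the L open. Origin at the outer corner (heel), mid-thickness; x runs along the short leg's outer edge (from heel to toe), z along the long leg's outer edge, y is the thickness. It starts in the rack, standing on its short leg with the long leg up, leaning 0.4 rad from upright about its x axis, top towards its -y (roughly towards the robot).
- square_top (a point): Middle of the free end face of the square's long leg, 112 mm along square z and 14 mm along square x from the heel. The long leg's upper 60 mm stands free above the rack.
- rack: Fixed wooden rack 120 mm long (its x) and 70 mm deep, with a slot leaning 0.4 rad in which the square stands on its short leg; a 44 mm high slat behind it (on the side it leans towards) and a 12 mm lip in front, both measured along the slot. Pull the square out along its own z. Origin at the underside, under the slot, z up. The square's x points along rack x.
- chassis: The half-built instrument, fixed to the bench. Origin on the bench right below the hinge line, mid-width; x points level from the panel into the instrument, y along the panel, z up.
- base_plate: Fixed aluminium base plate, 200 mm (x) by 150 mm (y), 8 mm thick, its upper face 10 mm above the bench. Axes as the chassis. Origin 2 mm above the bench below the hinge line. A transformer (28 mm high above the plate) and a circuit board with small parts (18 mm high) are mounted along its two long sides from 90 mm inwards of the panel on; a strip 80 mm wide along the middle is clear.
- corner (a point): Point on the base plate's upper face, on the hinge line, mid-width of the panel: the inside corner between plate and panel. x into the instrument, y along the panel, z up. When the job is done the square's heel lies on this line, square x along corner x and square z up.
- panel: Aluminium front panel, 150 mm wide, 95 mm high, 5 mm thick, with display and sockets on its outside, on the sprung hinge. Its inner face holds the hinge line; origin on the hinge line mid-width; x is normal to it (pointing inward), z up along it.
- swing (a joint): Angle of the panel in rad: 0 = at a right angle to the base plate, negative = sagging inward over the plate, positive = tipped outward. Free it rests near -0.3 (top about 30 mm inward); holding it at 0 takes 3 to 4 N at its top edge, and it springs back if let go.
- power_bank: Bystander: white power bank 70 x 140 x 25 mm. Origin under its centre.
- breadboard: Bystander: white breadboard 55 x 110 x 10 mm with a black knob 28 mm high. Origin under its centre.
- heat_sink: Bystander: finned aluminium heat sink 50 x 160 x 28 mm. Origin under its centre.
- mug: Bystander: white mug, 80 mm wide, 95 mm high, with pens up to 145 mm. Origin under its centre.
- battery_pack: Bystander: black upright box 40 x 65 x 100 mm. Origin under its centre.
- solder_reel: Bystander: grey reel, 54 mm across, 40 mm high. Origin under its centre.
- screwdriver: Bystander: screwdriver lying on the bench.
Not all that is in view belongs to the job. There is more than one size of the square; the job needs the smaller.

How it is judged:
By the outcome, as a careful person would: the job done as asked, in the order asked, and still so for the second after the job is handed in, while the arm keeps its last pose, push and grip.
It also fails if it takes over 45 s, if anything falls off the work surface, if the arm or the gripper's body presses on something with over 40 N, if the wrist force passes 120 N, or if a joint passes its speed limit or range.

## Working session

There is one attempt and no reset: what is moved stays moved. The work goes in short steps, each a Python script; the robot and the scene stay as the last script left them, time stands still between calls to the robot, and variables do not carry over. Pictures are saved under pics/ and viewed, at most 10 in all, crops included, and the job is handed in when it is done.

```bash
mkdir -p pics; python3 - <<'E'
from bench import env, kinematics, monitor, eyes, job
import cv2,numpy as np,pickle
s=monitor.sense();print(s['clock'],s['ee_rot'],s['contact_force'],env.hold_point_z)
d={}
for n in("side","top","wrist"):
    f=eyes.grab_frame(n);d[n]=f;cv2.imwrite(f'pics/{n}0.png',f['frame'][...,::-1])
    V=np.array(f['view']);print(n,-V[:3,:3].T@V[:3,3],V[2,:3],f['mtx'][0][0])
pickle.dump(d,open('f0.pkl','wb'))
E
```

```text
0.0 [ 2.29336899e-01  9.73346887e-01 -5.76085443e-04 -3.02665421e-04] [ 0.43133014 -0.44030178  1.06015562] 0.0187
side [-0.00675111 -0.80752675  0.97522311] [ 0.39407587  0.58824512 -0.70616703] 423.0822417783748
top [ 0.28784287 -0.07018303  1.16603795] [ 0.18185144  0.01009068 -0.98327424] 393.9789195971864
wrist [0.16731041 0.50355313 0.3728287 ] [ 0.26871348 -0.13645483 -0.95350571] 287.1930161800831
```

View pics/top0.png

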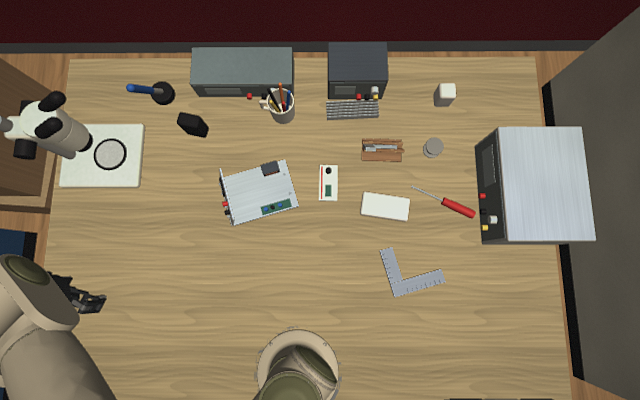

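View pics/side0.png

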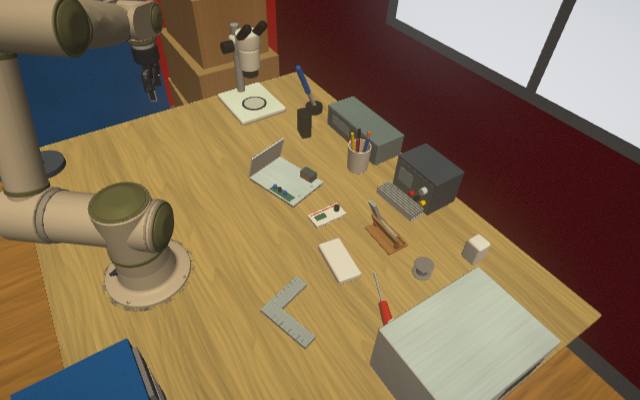

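The top view shows the chassis around (258,193) with its panel at the left edge, and the rack with the square at (382,150). The large square lying at (410,275) is the decoy. I'll enlarge the chassis and rack in both views.

```bash
cat > h.py <<'E'
import numpy as np,cv2
def ray(f,u,v):
    V=np.array(f['view']);K=np.array(f['mtx']);R=V[:3,:3]
    d=R.T@np.linalg.solve(K,[u,v,1.]);return -R.T@V[:3,3],d/np.linalg.norm(d)
def plane(f,u,v,z):
    o,d=ray(f,u,v);return o+d*(z-o[2])/d[2]
def tri(fa,a,fb,b):
    o,d=ray(fa,*a);p,e=ray(fb,*b)
    s,t=np.linalg.lstsq(np.c_[d,-e],p-o,rcond=None)[0]
    A,B=o+s*d,p+t*e;return (A+B)/2,np.linalg.norm(A-B)
def proj(f,p):
    V=np.array(f['view']);q=np.array(f['mtx'])@(V[:3,:3]@p+V[:3,3]);return q[:2]/q[2]
def crop(f,x,y,w,h,k):
    return cv2.resize(f['frame'][y:y+h,x:x+w,::-1],None,fx=k,fy=k,interpolation=cv2.INTER_CUBIC)
E
python3 - <<'E'
import pickle;from h import *
d=pickle.load(open('f0.pkl','rb'));t,s=d['top'],d['side']
a=np.hstack([crop(t,210,150,100,75,4),crop(t,350,125,100,75,4)])
b=np.hstack([crop(s,240,130,100,75,4),crop(s,340,190,100,75,4)])
cv2.imwrite('pics/z.png',np.vstack([a,b]))
E
```

```text
(no output)
```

View pics/z.png

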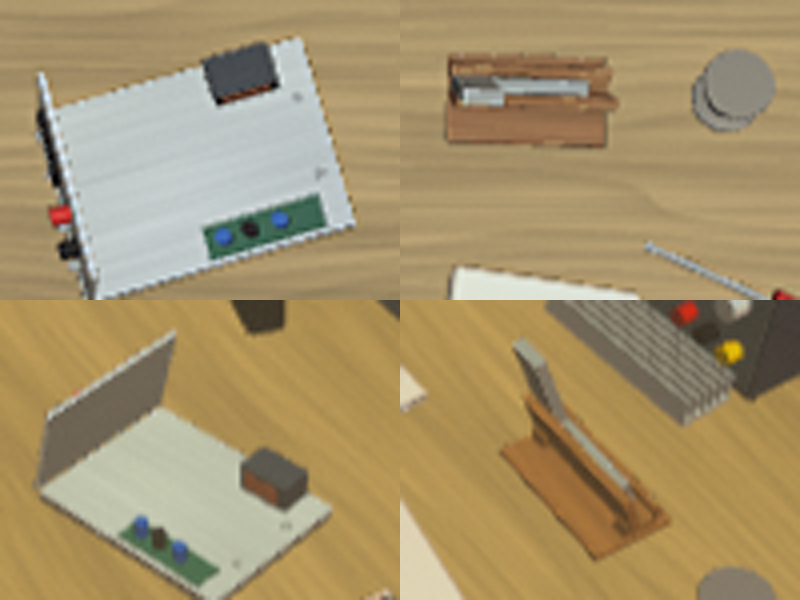

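The panel stands at the left end of the plate, whose far corners are at crop (300,38) and (355,225). The rack holds the square with its long leg at the left (+y) end, tip at top-crop (480,97) and side-crop (528,346). Next I compute positions.

```bash
python3 - <<'E'
import pickle;from h import *
np.set_printoptions(precision=4,suppress=True)
d=pickle.load(open('f0.pkl','rb'));t,s=d['top'],d['side']
T=lambda X,Y,l:((X+.5)/4-.5+(210 if l else 250),(Y+.5)/4-.5+(150 if l else 125))
S=lambda X,Y,l:((X+.5)/4-.5+(240 if l else 240),(Y+.5)/4-.5+(130 if l else 190)-75)
for n,p in dict(farL=(300,38),farR=(355,225),nearR=(97,298),nearL=(55,107)).items(): print('plate',n,plane(t,*T(*p,1),.01))
for n,p in dict(far2=(330,512),nearR=(40,490),nearL=(163,407)).items(): print('plate side',n,plane(s,*S(*p,1),.01))
print('paneltopL',tri(t,T(42,75,1),s,S(175,334,1)))
for n,p in dict(a=(446,143),b=(605,147),).items(): print('rack',n,plane(t,*T(*p,0),.0))
for n,p in dict(a=(502,450),b=(597,557),c=(668,520)).items(): print('rack side',n,plane(s,*S(*p,0),.0))
print('top',tri(t,T(482,98,0),s,S(528,346,0)))
E
```

```text
plate farL [0.6058 0.047  0.01  ]
plate farR [0.4624 0.0037 0.01  ]
plate nearR [0.4081 0.1934 0.01  ]
plate nearL [0.5524 0.2309 0.01  ]
plate side far2 [0.6046 0.0382 0.01  ]
plate side nearR [0.4103 0.1892 0.01  ]
plate side nearL [0.5539 0.231  0.01  ]
paneltopL (array([0.5579, 0.2173, 0.0975]), np.float64(0.005364985372712026))
rack a [ 0.6041 -0.1859  0.    ]
rack b [ 0.6007 -0.3069  0.    ]
rack side a [ 0.6119 -0.1886  0.    ]
rack side b [ 0.6072 -0.3063  0.    ]
rack side c [ 0.6744 -0.3077  0.    ]
top (array([ 0.6048, -0.2001,  0.1259]), np.float64(0.006350745096103299))
```

```bash
cat >> h.py <<'E'
from scipy.spatial.transform import Rotation as Ro
def sqrot(yaw,lean):  # columns: square x,y,z in world
    return (Ro.from_euler('z',yaw)*Ro.from_euler('x',lean)).as_matrix()
def toolrot(S,flip): # tool z=-sq z, tool y=+-sq y
    y=S[:,1]*(-1 if flip else 1);z=-S[:,2];return np.c_[np.cross(y,z),y,z]
q=lambda R:Ro.from_matrix(R).as_quat()
E
python3 - <<'E'
from bench import env, kinematics, monitor, eyes, job
from h import *;import pickle
np.set_printoptions(precision=4,suppress=True)
s0=monitor.sense();f0=pickle.load(open('f0.pkl','rb'))['wrist']
R0=Ro.from_quat(s0['ee_rot']).as_matrix();V=np.array(f0['view'])
print('cam in tool',R0.T@(-V[:3,:3].T@V[:3,3]-s0['position']),(R0.T@V[:3,:3].T))
S=sqrot(np.radians(-92),.4);print(S)
top=np.array([.605,-.2,.126]);P=top+.10*S[:,2]
C=sqrot(np.radians(-74.2),0);c=np.array([.481,.213,.01])
for fl in(0,1):
    print(fl,kinematics.ik(P,q(toolrot(S,fl))),kinematics.ik(top-.04*S[:,2],q(toolrot(S,fl))),kinematics.ik(c+C@[.05,0,.08],q(toolrot(C,fl))))
E
```

```text
cam in tool [ 0.0751  0.0003 -0.1717] [[-0.0001 -0.9534 -0.3016]
 [ 1.      0.0003 -0.0013]
 [ 0.0013 -0.3016  0.9534]]
[[-0.0349  0.9205 -0.3892]
 [-0.9994 -0.0321  0.0136]
 [ 0.      0.3894  0.9211]]
0 [-0.6415  0.2517  1.5947  0.2709  0.9783 -0.7225] [-0.5829  0.5003  1.6007  0.3132  0.7189 -0.7511] [ 0.0968  0.4212  1.6555 -0.      1.0649 -0.1789]
1 [-0.6415  0.2517  1.5947  0.2709  0.9783  2.419 ] [-0.5829  0.5003  1.6007  0.3132  0.7189  2.3905] None
```

```bash
python3 - <<'E'
from bench import env, kinematics, monitor, eyes, job
from h import *;import pickle
S=sqrot(np.radians(-92),.4)
top=np.array([.605,-.2,.126])
env.reach(top+.09*S[:,2],q(toolrot(S,0)))
f=eyes.grab_frame('wrist');pickle.dump(f,open('f1.pkl','wb'))
im=f['frame'][...,::-1].copy()
cv2.imwrite('pics/w1.png',im)
print(monitor.sense()['clock'],[proj(f,p) for p in (top,top+.014*S[:,0],top-.014*S[:,0])])
E
```

```text
2.8167 [array([316.66324573, 192.27991411]), array([316.67367718, 206.22960677]), array([316.65248448, 177.88917909])]
```

View pics/w1.png

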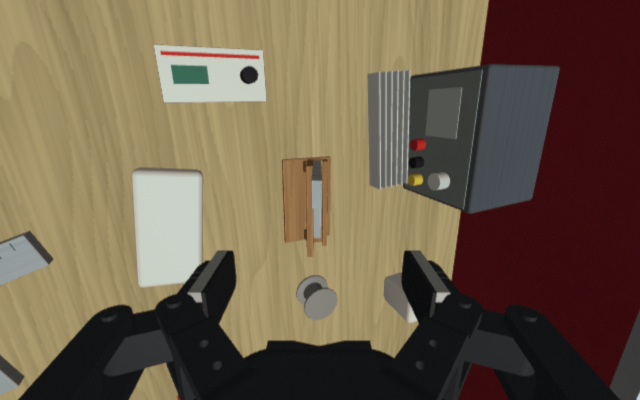

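```bash
python3 - <<'E'
from h import *;import pickle
f=pickle.load(open('f1.pkl','rb'))
cv2.imwrite('pics/w1z.png',crop(f,270,145,80,120,5))
E
```

```text
(no output)
```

View pics/w1z.png

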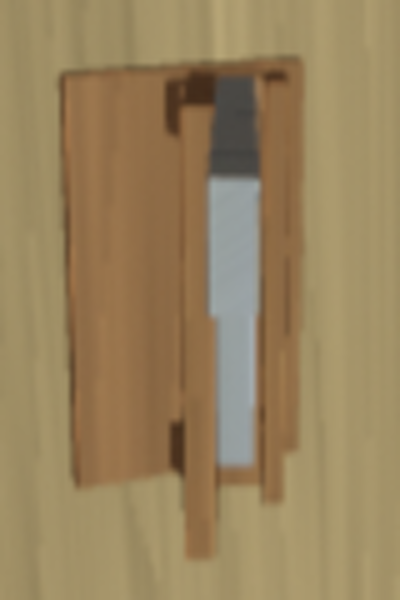

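The end face is at crop rows 177–315 and columns 209–261, which is pixel (316.9,194). That matches the prediction within 2 px, about 2 mm along the leg width. I grasp and pull now.

```bash
python3 - <<'E'
from bench import env, kinematics, monitor, eyes, job
from h import *;import pickle
np.set_printoptions(precision=4,suppress=True)
S=sqrot(np.radians(-92),.4)
top=np.array([.605,-.2,.126])+.0018*S[:,0]
g=top+.001*S[:,0]
print(env.movel(g-.043*S[:,2],velocity=.1,guard=8))
env.close_gripper(effort=70)
s=monitor.sense();print(s['clock'],s['position'],s['contact_force'],s['finger_gap'],s['gripper_force'])
if s['gripper_force']>10:
    env.movel(g+.075*S[:,2],velocity=.1)
    s=monitor.sense();print(s['clock'],s['position'],s['contact_force'],s['finger_gap'],s['gripper_force'])
    a,b=[eyes.grab_frame(n) for n in('side','wrist')];pickle.dump((a,b),open('f2.pkl','wb'))
    cv2.imwrite('pics/g.png',np.hstack([crop(a,340,110,130,150,3),crop(b,260,120,130,150,3)]))
E
```

```text
False
4.9917 [ 0.6215 -0.2034  0.0866] [-4.012   0.2203  3.2466] 0.09030345445989699 69.256911277771
6.325 [ 0.5756 -0.2016  0.1943] [ 0.7223 -0.2865 -3.3531] 0.08983692121751294 68.41243386268616
```

View pics/g.png

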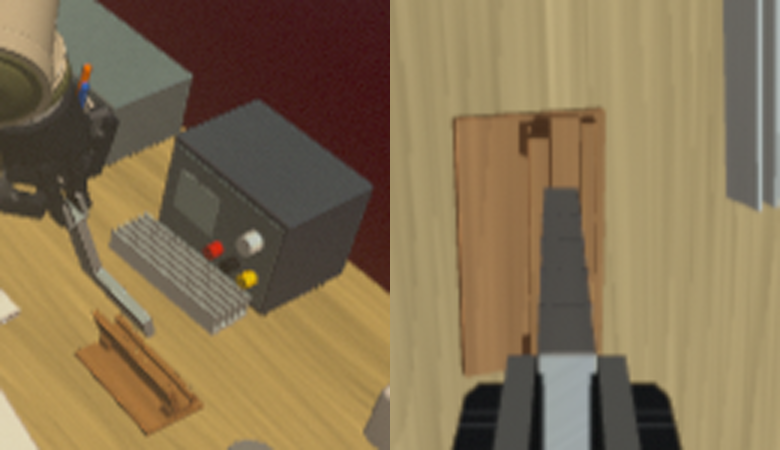

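The square is gripped and clear of the rack. Now I carry it over the plate, upright, and look.

```bash
python3 - <<'E'
from bench import env, kinematics, monitor, eyes, job
from h import *;import pickle
np.set_printoptions(precision=4,suppress=True)
# heel in tool frame from wrist picture
b=pickle.load(open('f2.pkl','rb'))[1];s=monitor.sense()
R=Ro.from_quat(s['ee_rot']).as_matrix()
for x0 in(.013,.015,.017):
    z=[]
    for row in(238.2,182.3):
        o,d=ray(b,318.5,row);o=R.T@(o-s['position']);d=R.T@d;z.append((o+d*(x0-o[0])/d[0])[1:])
    print(x0,np.array(z).ravel())
C=sqrot(np.radians(-74.2),0);c=np.array([.481,.213,.01]);Q=q(toolrot(C,0))
env.movel(s['position']+[0,0,.05],velocity=.2)
env.reach(c+C@[.065,0,.16],Q)
env.movel(c+C@[.065,0,.129],velocity=.1,guard=8)
env.hold(.2)
s=monitor.sense();print(s['clock'],s['position'],s['contact_force'],s['ft_torque'],s['finger_gap'])
d=[eyes.grab_frame(n) for n in('top','side','wrist')];pickle.dump((d,s),open('f3.pkl','wb'))
cv2.imwrite('pics/p.png',np.vstack([np.hstack([crop(d[0],205,140,130,100,3),crop(d[1],230,90,130,100,3)]),cv2.resize(crop(d[2],140,80,390,150,2),(780,300))]))
print([proj(d[0],c+C@np.array(p)) for p in([0,.075,0],[0,-.075,0],[.2,.075,0],[.2,-.075,0])])
E
```

```text
0.013 [ 0.0016 -0.0381  0.0015  0.0748]
0.015 [ 0.0016 -0.0423  0.0015  0.0671]
0.017 [ 0.0016 -0.0464  0.0015  0.0594]
8.8417 [0.4991 0.1504 0.1397] [ 0.0436  0.3459 -3.4476] [ 0.0423  0.0503 -0.0397] 0.09144764280995943
[array([222.563 , 176.1434]), array([234.161 , 223.8918]), array([286.6117, 158.544 ]), array([299.5909, 205.5661])]
```

View pics/p.png

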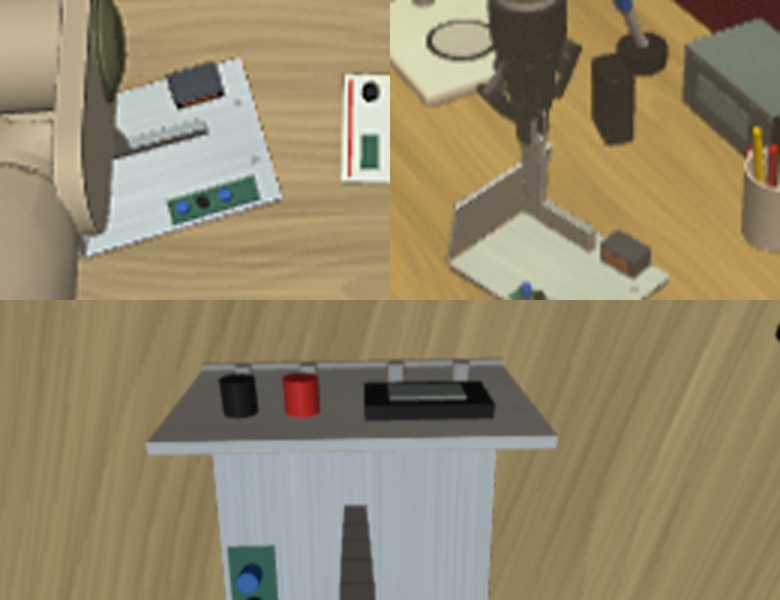

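Wrist view: the panel's top edge runs from (148,443) to (556,437) in the crop, and the square sits near its middle at about x=355. A slight yaw error shows, so I compute it.

```bash
python3 - <<'E'
from h import *;import pickle
np.set_printoptions(precision=4,suppress=True)
d,s=pickle.load(open('f3.pkl','rb'))
W=lambda X,Y:((X+.5)/2-.5+140,(Y-300+.5)/2-.5+80)
C=sqrot(np.radians(-74.2),0);c=np.array([.481,.213,.01])
inC=lambda p:C.T@(p-c)
for z,h,pts in((.102,'paneltop inner/outer',[(151,453),(556,447)]),(.102,'outer',[(148,443),(556,437)]),(.01,'plate L',[(215,455),(223,545)]),(.01,'plate R',[(495,455),(490,590)])):
    P=[inC(plane(d[2],*W(*p),z)) for p in pts];v=P[1]-P[0]
    print(h,*P,np.linalg.norm(v),np.degrees(np.arctan2(v[1],v[0])))
# far plate edge in top image
T=lambda X,Y:((X+.5)/3-.5+205,(Y+.5)/3-.5+140)
for p in((241,58),(281,200),(87,256)):print('top',inC(plane(d[0],*T(*p),.01)))
t=s['position'];R=Ro.from_quat(s['ee_rot']).as_matrix()
o,dd=ray(d[2],*W(355,506));print('heel',inC(o+dd*(t[2]-.0665-o[2])/dd[2]),'tcp',inC(t))
E
```

```text
paneltop inner/outer [ 0.0235 -0.0736  0.092 ] [0.0213 0.0742 0.092 ] 0.1477873028181758 90.85065554224146
outer [ 0.0199 -0.0742  0.092 ] [0.0177 0.0738 0.092 ] 0.1481016697155049 90.83940849739587
plate L [ 0.0398 -0.0732  0.    ] [ 0.0898 -0.0725  0.    ] 0.049992432708350854 0.7668588970991786
plate R [0.0398 0.0743 0.    ] [0.1167 0.077  0.    ] 0.0769331661538715 2.03867575646712
top [0.1949 0.075  0.    ]
top [ 0.1958 -0.0762  0.    ]
top [-0.0022 -0.0778  0.    ]
heel [0.0511 0.0008 0.0632] tcp [0.0652 0.0004 0.1297]
```

```bash
cat >> h.py <<'E'
C=sqrot(np.radians(-73.5),0);c=np.array([.481,.213,.01])-.004*C[:,0]
Q=q(toolrot(C,0))
def st(s,l=''):
    print(l,round(s['clock'],2),'tcp',C.T@(s['position']-c),'F',C.T@s['contact_force'],'M',C.T@s['ft_torque'],'gap',round(s['finger_gap'],4))
E
python3 - <<'E'
from bench import env, kinematics, monitor, eyes, job
from h import *;import pickle
np.set_printoptions(precision=4,suppress=True)
env.movel(c+C@[.068,0,.09],velocity=.08,frame=Q,guard=8)
st(monitor.sense(),'pre')
print(env.movel(c+C@[.068,0,.055],velocity=.02,guard=5));env.hold(.2)
s=monitor.sense();st(s,'down')
d=[eyes.grab_frame(n) for n in('top','side','wrist')];pickle.dump((d,s),open('f4.pkl','wb'))
cv2.imwrite('pics/c.png',np.hstack([crop(d[1],255,110,100,75,4),crop(d[2],200,120,200,150,2)]))
E
```

```text
pre 9.63 tcp [0.068  0.0003 0.0903] F [-0.1499  1.5391 -3.2667] M [ 0.0336  0.0238 -0.0045] gap 0.089
True
down 10.83 tcp [0.0678 0.0001 0.0714] F [0.4086 0.3957 5.875 ] M [-0.0425  0.0743  0.0007] gap 0.0902
```

View pics/c.png

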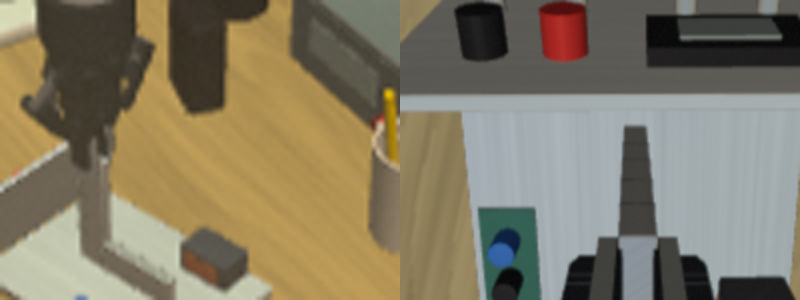

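The square stands on the plate at 9 N, with the contact centred under the grip. Both views show it upright and squared to the panel. Next I slide into the panel.

```bash
python3 - <<'E'
from bench import env, kinematics, monitor, eyes, job
from h import *;import pickle
np.set_printoptions(precision=4,suppress=True)
z=.0714
for x,g in((.045,15),(.024,15)):
    print(env.movel(c+C@[x,0,z],velocity=.05,guard=g));st(monitor.sense(),x)
print(env.movel(c+C@[.003,0,z],velocity=.015,guard=8));env.hold(.1)
st(monitor.sense(),'in')
E
```

```text
False
0.045 11.59 tcp [0.0448 0.     0.0714] F [-0.2797  0.1061  2.5585] M [0.0022 0.0651 0.0363] gap 0.0927
False
0.024 12.16 tcp [0.0237 0.     0.0714] F [2.2534 0.5918 2.9944] M [ 0.0066 -0.3297 -0.0449] gap 0.0932
True
in 13.11 tcp [0.0142 0.0001 0.0716] F [ 7.0539 -0.655   3.0549] M [-0.0742 -1.2957  0.0054] gap 0.0961
```

```bash
python3 - <<'E'
from bench import env, kinematics, monitor, eyes, job
from h import *;import pickle
np.set_printoptions(precision=4,suppress=True)
p=monitor.sense()['position']
print(env.movel(p-.004*C[:,2],velocity=.01,guard=8));env.hold(.1);st(monitor.sense(),'down')
p=monitor.sense()['position']
print(env.movel(p-.004*C[:,0],velocity=.01,guard=6));env.hold(.2)
s=monitor.sense();st(s,'in')
d=[eyes.grab_frame(n) for n in('top','side','wrist')];pickle.dump((d,s),open('f5.pkl','wb'))
cv2.imwrite('pics/e.png',np.vstack([np.hstack([crop(d[0],205,140,100,75,4),crop(d[1],230,110,100,75,4)]),crop(d[2],200,120,200,75,4)]))
E
```

```text
True
down 13.44 tcp [0.0152 0.0005 0.0714] F [ 3.9367 -1.1259  4.4986] M [-0.1715 -0.8505  0.0314] gap 0.0913
True
in 14.03 tcp [0.0138 0.0005 0.0716] F [ 6.315  -0.4512  3.2992] M [-0.0871 -1.2595  0.0073] gap 0.0914
```

View pics/e.png

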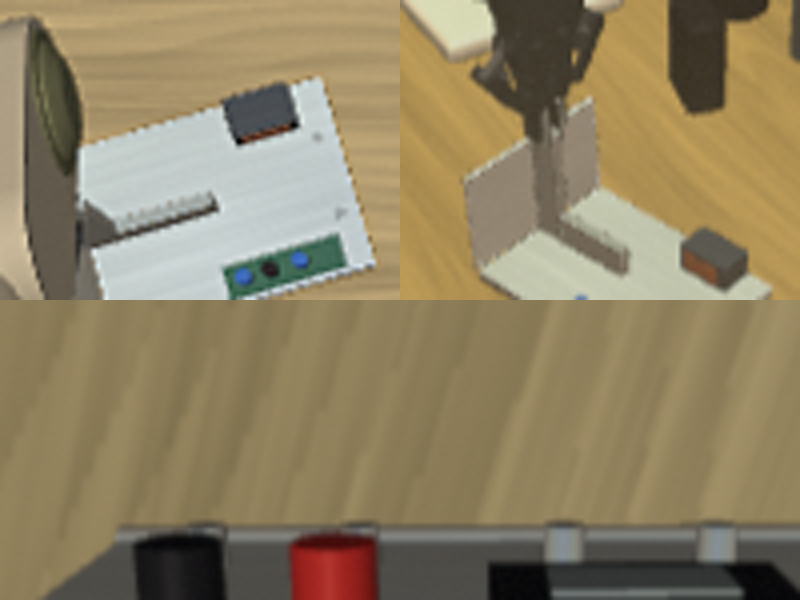

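Side view: the panel is now about upright, with the long leg along it near mid-width and the short leg on the plate. A guarded stop relaxes the push, so I'll press in small unguarded steps.

```bash
python3 - <<'E'
from bench import env, kinematics, monitor, eyes, job
from h import *;import pickle
np.set_printoptions(precision=4,suppress=True)
p=monitor.sense()['position'].copy();a=b=0
for k in range(10):
    F=C.T@monitor.sense()['contact_force']
    if F[2]+3.3<14: b+=.0005
    elif F[0]<12: a+=.0005
    else: break
    env.movel(p-a*C[:,0]-b*C[:,2],velocity=.01);env.hold(.05)
    st(monitor.sense(),(round(a,4),round(b,4)))
np.save('cmd.npy',p-a*C[:,0]-b*C[:,2])
E
```

```text
(0, 0.0005) 14.47 tcp [0.0144 0.0007 0.0715] F [ 6.6508 -1.5265  6.5001] M [-0.2779 -1.3189  0.0755] gap 0.0908
(0, 0.001) 14.78 tcp [0.0144 0.001  0.0715] F [ 7.0162 -1.089   9.5583] M [-0.4007 -1.2786  0.0903] gap 0.0851
(0, 0.0015) 15.07 tcp [0.0144 0.0013 0.0714] F [ 6.6975 -2.0384 13.7416] M [-0.5142 -1.3009  0.0896] gap 0.0929
(0.0005, 0.0015) 15.38 tcp [0.0141 0.0013 0.0715] F [ 5.9318 -2.3817 13.3063] M [-0.5028 -1.4891  0.0323] gap 0.088
(0.001, 0.0015) 15.68 tcp [0.0137 0.0013 0.0715] F [ 8.3924 -1.9991 13.4455] M [-0.5896 -1.6241  0.0505] gap 0.0912
(0.0015, 0.0015) 15.97 tcp [0.0134 0.0013 0.0715] F [ 7.9566 -2.1228 13.0281] M [-0.6081 -1.8159  0.045 ] gap 0.0895
(0.002, 0.0015) 16.27 tcp [0.013  0.0013 0.0716] F [ 9.3101 -3.1883 13.9755] M [-0.6268 -2.0281  0.0336] gap 0.0889
(0.0025, 0.0015) 16.57 tcp [0.0126 0.0013 0.0716] F [10.2369 -2.8265 14.8226] M [-0.6308 -2.1348  0.0513] gap 0.0887
(0.003, 0.0015) 16.88 tcp [0.0122 0.0013 0.0716] F [10.1401 -3.4234 14.2162] M [-0.7072 -2.293   0.0542] gap 0.0969
(0.0035, 0.0015) 17.18 tcp [0.0119 0.0013 0.0716] F [10.9838 -3.7329 13.9431] M [-0.7005 -2.4438  0.0345] gap 0.0926
```

```bash
python3 - <<'E'
from bench import env, kinematics, monitor, eyes, job
from h import *;import pickle
np.set_printoptions(precision=4,suppress=True)
s=monitor.sense();st(s);print('tool in C',C.T@Ro.from_quat(s['ee_rot']).as_matrix())
d=[eyes.grab_frame(n) for n in('top','side','wrist')];pickle.dump((d,s),open('f6.pkl','wb'))
o=pickle.load(open('f5.pkl','rb'))[0]
cv2.imwrite('pics/f.png',np.hstack([np.vstack([crop(o[1],235,130,80,60,5),crop(d[1],235,130,80,60,5)]),crop(d[2],275,150,80,120,5)]))
E
```

```text
17.18 tcp [0.0119 0.0013 0.0716] F [10.9838 -3.7329 13.9431] M [-0.7005 -2.4438  0.0345] gap 0.0926
tool in C [[-0.9999 -0.0021  0.0117]
 [-0.0021  1.      0.0007]
 [-0.0117  0.0007 -0.9999]]
```

View pics/f.png

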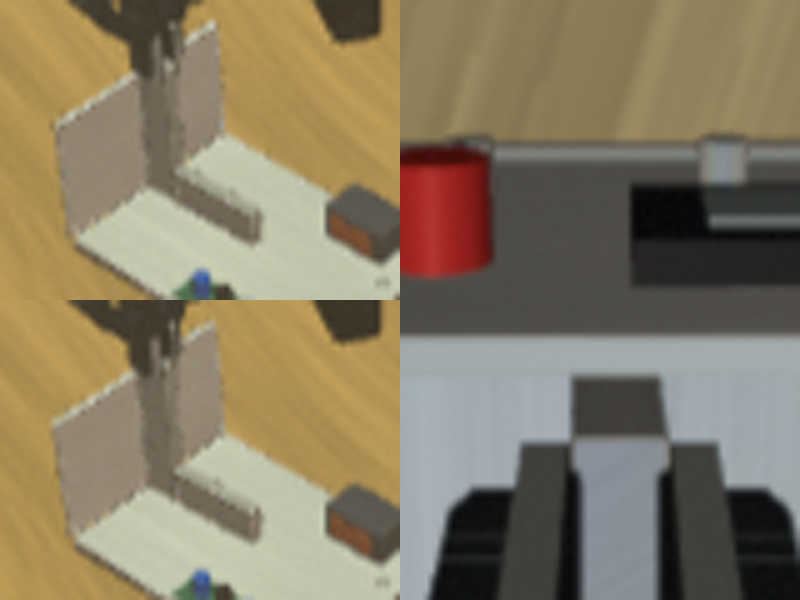

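The wrist view shows the panel top against the long leg with no gap. The tool leans outward by 0.012 rad because the orientation drifted under load. I'll restore it and twist slightly toe-down so that the plate sets the angle.

```bash
python3 - <<'E'
from bench import env, kinematics, monitor, eyes, job
from h import *;import pickle
np.set_printoptions(precision=4,suppress=True)
tilt=lambda s:(C.T@Ro.from_quat(s['ee_rot']).as_matrix())[0,2]
for n in('f3','f4','f5','f6'): print(n,tilt(pickle.load(open(n+'.pkl','rb'))[1]))
env.close_gripper(effort=110)
p=np.load('cmd.npy')
for th in(-.006,0,.006,.012,.018,.024):
    Qt=q(Ro.from_rotvec(th*C[:,1]).as_matrix()@toolrot(C,0))
    env.movel(p+.071*(th+.0117)*C[:,0],velocity=.01,frame=Qt);env.hold(.1)
    s=monitor.sense();st(s,th);print('   tilt',tilt(s))
E
```

```text
f3 0.00027919471871651997
f4 -0.0004559673794569795
f5 0.009459502792234719
f6 0.011693589480305728
-0.006 17.89 tcp [0.0121 0.0014 0.0717] F [ 9.775  -2.0916 14.614 ] M [-0.6563 -2.3163  0.0501] gap 0.0755
   tilt 0.008989469039158699
0 18.24 tcp [0.0126 0.0015 0.0716] F [10.0614 -1.7655 13.8027] M [-0.6057 -2.2651  0.1277] gap 0.0734
   tilt 0.002984405750703089
0.006 18.59 tcp [0.013  0.0014 0.0716] F [10.3392 -1.9487 13.7882] M [-0.5971 -2.2994  0.1058] gap 0.0755
   tilt -0.0030343783829488873
0.012 18.94 tcp [0.0134 0.0014 0.0716] F [10.592  -2.6105 13.8931] M [-0.5745 -2.2244  0.0255] gap 0.0735
   tilt -0.009073275368356696
0.018 19.29 tcp [0.0138 0.0014 0.0715] F [10.1617 -2.2987 13.8849] M [-0.5265 -2.2256  0.0727] gap 0.0784
   tilt -0.015130754945897069
0.024 19.64 tcp [0.0142 0.0014 0.0715] F [ 9.8394 -2.3195 12.9386] M [-0.5738 -2.2137  0.085 ] gap 0.078
   tilt -0.021149181274969397
```

```bash
python3 - <<'E'
from bench import env, kinematics, monitor, eyes, job
from h import *;import pickle
np.set_printoptions(precision=4,suppress=True)
s=monitor.sense()
d=[eyes.grab_frame(n) for n in('top','side','wrist')];pickle.dump((d,s),open('f7.pkl','wb'))
fr={n:pickle.load(open(n+'.pkl','rb'))[0] for n in('f3','f5','f6','f7')}
g=lambda f:cv2.cvtColor(f['frame'],cv2.COLOR_RGB2GRAY).astype(np.float32)
for nm,(x,y,w,h) in dict(toe=(276,166,24,20),panelL=(240,148,16,16),panelR=(270,132,12,12),plate=(244,172,14,14),sqtop=(0,0,0,0)).items():
    if w:
        A=g(fr['f6'][1])[y:y+h,x:x+w]
        print(nm,[ (n,np.round(cv2.phaseCorrelate(A.copy(),g(fr[n][1])[y:y+h,x:x+w].copy(),cv2.createHanningWindow((w,h),cv2.CV_32F))[0],2)) for n in('f5','f7')])
for n in('f5','f6','f7'):
    f=fr[n][2];G=g(f)
    pr=G[165:250,299:304].mean(1);e=np.diff(cv2.GaussianBlur(pr.reshape(-1,1),(1,3),0).ravel())
    pk=[i for i in range(1,len(e)-1) if abs(e[i])>6 and abs(e[i])>=abs(e[i-1]) and abs(e[i])>=abs(e[i+1])]
    out=[]
    for i in pk:
        v=165.5+i
        out.append((v,round(e[i]),*[round((C.T@(plane(f,301,v,z)-c))[0],4) for z in(.104,.01)]))
    print(n,out)
E
```

```text
toe [('f5', array([-0.11,  0.01])), ('f7', array([0.1 , 0.11]))]
panelL [('f5', array([ 0.42, -0.26])), ('f7', array([-0.56,  0.99]))]
panelR [('f5', array([-0.06,  0.27])), ('f7', array([-0.86, -0.05]))]
plate [('f5', array([0.68, 0.43])), ('f7', array([0.65, 0.49]))]
f5 [(175.5, -10, np.float64(-0.0276), np.float64(-0.0047)), (177.5, 12, np.float64(-0.0265), np.float64(-0.0029)), (179.5, -18, np.float64(-0.0254), np.float64(-0.0011)), (216.5, 29, np.float64(-0.0042), np.float64(0.0336)), (238.5, -37, np.float64(0.0093), np.float64(0.0557))]
f6 [(177.5, -10, np.float64(-0.0285), np.float64(-0.0046)), (179.5, 10, np.float64(-0.0274), np.float64(-0.0028)), (181.5, -19, np.float64(-0.0263), np.float64(-0.001)), (216.5, 34, np.float64(-0.0062), np.float64(0.0319)), (238.5, -37, np.float64(0.0074), np.float64(0.054))]
f7 [(177.5, -9, np.float64(-0.0251), np.float64(-0.0045)), (179.5, 9, np.float64(-0.024), np.float64(-0.0027)), (181.5, -19, np.float64(-0.0229), np.float64(-0.001)), (216.5, 32, np.float64(-0.0029), np.float64(0.0316)), (238.5, -28, np.float64(0.0105), np.float64(0.0533))]
```

```bash
python3 - <<'E'
from h import *;import pickle
np.set_printoptions(precision=2,suppress=True)
fr={n:pickle.load(open(n+'.pkl','rb')) for n in('f5','f6','f7')}
k=8
up=lambda f,x,y,w,h:cv2.resize(cv2.cvtColor(f['frame'],cv2.COLOR_RGB2GRAY)[y:y+h,x:x+w],None,fx=k,fy=k,interpolation=cv2.INTER_CUBIC)
for nm,(x,y,w,h) in dict(toe=(280,166,12,14),panelL=(241,149,10,12),panelR=(272,131,10,12),plate=(244,172,12,12)).items():
    r=[]
    A=up(fr['f6'][0][1],x,y,w,h)
    for n in('f5','f7'):
        B=up(fr[n][0][1],x-4,y-4,w+8,h+8)
        m=cv2.matchTemplate(B,A,cv2.TM_CCOEFF_NORMED);_,v,_,l=cv2.minMaxLoc(m);r.append((n,np.array(l)/k-4,round(v,3)))
    print(nm,r)
f=fr['f6'][0][1]
H=c+C@np.array([.1,0,.028]);L=c+C@np.array([0,-.075,.095])
print('px/3mm: toe up',proj(f,H+[0,0,.003])-proj(f,H),'panel in',proj(f,L+.003*C[:,0])-proj(f,L))
print('pred toe',proj(f,H),'pred panelL top upright',proj(f,L),proj(f,c+C@[0,-.075,0]),'panelR',proj(f,c+C@[0,.075,.095]))
E
```

```text
toe [('f5', array([0.  , 0.38]), 0.991), ('f7', array([0.  , 0.75]), 0.99)]
panelL [('f5', array([0.5, 0. ]), 0.853), ('f7', array([ 1.38, -0.12]), 0.848)]
panelR [('f5', array([0.5 , 0.12]), 0.854), ('f7', array([0.88, 0.25]), 0.817)]
plate [('f5', array([0., 0.]), 0.994), ('f7', array([0., 0.]), 0.995)]
px/3mm: toe up [-0.02 -0.68] panel in [0.64 0.4 ]
pred toe [284.65 172.33] pred panelL top upright [245.68 154.44] [248.17 176.3 ] panelR [277.95 133.9 ]
```

The toe fell about 3 mm between the last two tilts while the moment stayed constant. So the square turns rigidly with the tool about its heel, and the toe has not met the plate yet. I keep tilting until the moment shows toe contact.

```bash
cat >> h.py <<'E'
tilt=lambda s:(C.T@Ro.from_quat(s['ee_rot']).as_matrix())[0,2]
def Qt(th):return q(Ro.from_rotvec(th*C[:,1]).as_matrix()@toolrot(C,0))
E
python3 - <<'E'
from bench import env, kinematics, monitor, eyes, job
from h import *
np.set_printoptions(precision=4,suppress=True)
p=np.load('cmd.npy')
m0=(C.T@monitor.sense()['ft_torque'])[1]
for th in np.arange(.03,.085,.006):
    env.movel(p+.071*(th+.0117)*C[:,0],velocity=.01,frame=Qt(th));env.hold(.1)
    s=monitor.sense();st(s,round(th,3));print('   tilt',tilt(s))
    if (C.T@s['ft_torque'])[1]<m0-.35:break
E
```

```text
0.03 20.14 tcp [0.0146 0.0014 0.0715] F [ 9.5505 -2.7563 12.6605] M [-0.5755 -2.1664  0.0488] gap 0.0753
   tilt -0.02725465716917235
0.036 20.49 tcp [0.0149 0.0014 0.0715] F [ 8.8081 -2.2351 13.3773] M [-0.5277 -2.0479  0.0679] gap 0.0777
   tilt -0.03352272295327511
0.042 20.84 tcp [0.0149 0.0014 0.0715] F [ 5.9832 -1.9709 13.3773] M [-0.5443 -1.7108  0.0437] gap 0.0708
   tilt -0.04014894159958961
0.048 21.19 tcp [0.0148 0.0014 0.0716] F [ 3.5218 -2.1604 14.222 ] M [-0.5315 -1.2281 -0.0286] gap 0.0763
   tilt -0.0470357115199698
0.054 21.54 tcp [0.0147 0.0014 0.0716] F [ 0.0033 -2.0164 14.9505] M [-0.5633 -0.8383  0.0173] gap 0.0797
   tilt -0.053876759203748105
0.06 21.89 tcp [0.0147 0.0014 0.0718] F [-1.9931 -2.8328 15.3721] M [-0.5485 -0.4219 -0.0063] gap 0.0741
   tilt -0.06057281220406561
0.066 22.24 tcp [0.0148 0.0014 0.0719] F [-4.8747 -2.0125 17.1346] M [-0.597  -0.169   0.0391] gap 0.075
   tilt -0.06708034433115341
0.072 22.59 tcp [0.0147 0.0016 0.072 ] F [-7.1585 -1.6504 17.1899] M [-0.3822  0.7326  0.0517] gap 0.073
   tilt -0.07436564292018191
0.078 22.94 tcp [0.0148 0.0017 0.0723] F [-9.0928 -0.6006 19.0393] M [-0.398   0.9686 -0.0122] gap 0.0762
   tilt -0.08085537315544461
0.084 23.29 tcp [0.015  0.0019 0.0725] F [-9.4296 -1.3761 20.896 ] M [-0.3787  1.2226 -0.0266] gap 0.0774
   tilt -0.08721081752538944
```

Toe contact begins at a tilt of about −0.035, where the moment beyond −0.22·Fx turns negative and TCP x stops moving. I overshot from there, so the push into the panel faded. I restore it with the toe moderately loaded.

```bash
python3 - <<'E'
from bench import env, kinematics, monitor, eyes, job
from h import *;import pickle
np.set_printoptions(precision=4,suppress=True)
p=np.load('cmd.npy');th=.084;P=p+.071*(th+.0117)*C[:,0]
for k in range(22):
    s=monitor.sense();F=C.T@s['contact_force'];M=C.T@s['ft_torque'];ex=M[1]+.22*F[0]
    print(k,'th',round(th,3),'x,z',np.round((C.T@(s['position']-c))[[0,2]],4),'F',F,'ex',round(ex,2),'tilt',round(tilt(s),4))
    if F[0]>9 and -.9<ex<-.3: break
    if ex<-.9: th-=.006
    elif ex>-.35 and F[0]>3: th+=.004
    if F[0]<9: P=P-.0006*C[:,0]
    if F[2]>16: P=P+.0003*C[:,2]
    env.movel(P,velocity=.01,frame=Qt(th));env.hold(.08)
np.savez('fin.npz',P=P,th=th)
d=[eyes.grab_frame(n) for n in('top','side','wrist')];pickle.dump((d,s),open('f8.pkl','wb'));print(s['clock'])
E
```

```text
0 th 0.084 x,z [0.015  0.0725] F [-9.4296 -1.3761 20.896 ] ex -0.85 tilt -0.0872
1 th 0.084 x,z [0.015  0.0726] F [-6.6065 -1.2412 18.3374] ex -0.8 tilt -0.0862
2 th 0.084 x,z [0.0149 0.0726] F [-3.958  -0.3206 15.995 ] ex -0.7 tilt -0.0852
3 th 0.084 x,z [0.0147 0.0724] F [-2.0257 -1.344  14.3253] ex -0.69 tilt -0.0846
4 th 0.084 x,z [0.0144 0.0722] F [-0.1686  0.3305 12.5657] ex -0.58 tilt -0.0841
5 th 0.084 x,z [0.0141 0.072 ] F [ 1.6168  0.4944 10.7068] ex -0.56 tilt -0.0836
6 th 0.084 x,z [0.0138 0.0717] F [3.6796 0.9982 9.0459] ex -0.43 tilt -0.083
7 th 0.084 x,z [0.0135 0.0716] F [ 5.5336 -0.0481  8.8029] ex -0.32 tilt -0.0824
8 th 0.088 x,z [0.0133 0.0716] F [ 7.3382 -0.5289  9.3296] ex -0.38 tilt -0.0857
9 th 0.088 x,z [0.013  0.0716] F [ 7.8551 -0.4767  8.4232] ex -0.56 tilt -0.0851
10 th 0.088 x,z [0.0128 0.0716] F [11.8473 -1.3687  8.5588] ex -0.12 tilt -0.0843
11 th 0.092 x,z [0.0128 0.0716] F [10.148  -1.5262  8.972 ] ex -0.5 tilt -0.0884
26.9583
```

```bash
cat > m.py <<'E'
from h import *;import pickle,sys
np.set_printoptions(precision=2,suppress=True)
N=sys.argv[1:];fr={n:pickle.load(open(n+'.pkl','rb')) for n in['f6']+N}
k=8
up=lambda f,x,y,w,h:cv2.resize(cv2.cvtColor(f['frame'],cv2.COLOR_RGB2GRAY)[y:y+h,x:x+w],None,fx=k,fy=k,interpolation=cv2.INTER_CUBIC)
for nm,(x,y,w,h) in dict(toe=(280,166,12,14),panelL=(241,149,10,12),panelR=(272,131,10,12)).items():
    A=up(fr['f6'][0][1],x,y,w,h);r=[]
    for n in N:
        m=cv2.matchTemplate(up(fr[n][0][1],x-4,y-4,w+8,h+8),A,cv2.TM_CCOEFF_NORMED);_,v,_,l=cv2.minMaxLoc(m);r.append((n,np.array(l)/k-4,round(v,3)))
    print(nm,r)
for n in['f6']+N:
    f=fr[n][0][2];G=cv2.cvtColor(f['frame'],cv2.COLOR_RGB2GRAY).astype(float);out=[]
    for u in (299,301,303):
        e=np.diff(G[165:265,u-1:u+2].mean(1))
        for i in np.where((abs(e)>8)&(abs(e)>=np.roll(abs(e),1))&(abs(e)>=np.roll(abs(e),-1)))[0]:
            if 0<i<98:
                a,b,d=abs(e[i-1:i+2]);v=165.5+i+.5*(a-d)/(a-2*b+d)
                out.append((u,round(v,2),round(e[i]),*[round(1000*(C.T@(plane(f,u,v,z)-c))[0],1) for z in(.105,.01)]))
    print(n,*out,sep='\n  ')
E
python3 m.py f7 f8
```

```text
toe [('f7', array([0.  , 0.75]), 0.99), ('f8', array([0.  , 0.88]), 0.986)]
panelL [('f7', array([ 1.38, -0.12]), 0.848), ('f8', array([0.62, 0.62]), 0.924)]
panelR [('f7', array([0.88, 0.25]), 0.817), ('f8', array([1.62, 0.25]), 0.721)]
f6
  (299, np.float64(177.59), -21, np.float64(-28.7), np.float64(-4.5))
  (299, np.float64(179.5), 20, np.float64(-27.7), np.float64(-2.8))
  (299, np.float64(181.59), -27, np.float64(-26.5), np.float64(-0.9))
  (299, np.float64(216.62), 49, np.float64(-6.5), np.float64(32.0))
  (299, np.float64(238.12), -31, np.float64(6.6), np.float64(53.6))
  (301, np.float64(177.54), -22, np.float64(-28.7), np.float64(-4.6))
  (301, np.float64(179.53), 20, np.float64(-27.6), np.float64(-2.8))
  (301, np.float64(181.58), -26, np.float64(-26.5), np.float64(-1.0))
  (301, np.float64(216.62), 49, np.float64(-6.5), np.float64(32.0))
  (301, np.float64(238.12), -51, np.float64(6.6), np.float64(53.6))
  (303, np.float64(177.56), -21, np.float64(-28.7), np.float64(-4.6))
  (303, np.float64(179.53), 20, np.float64(-27.6), np.float64(-2.8))
  (303, np.float64(181.6), -25,
[... 1477 characters left out ...]
t64(26.1))
  (299, np.float64(238.04), -11, np.float64(10.1), np.float64(45.6))
  (299, np.float64(246.89), -29, np.float64(15.4), np.float64(54.3))
  (301, np.float64(185.78), 16, np.float64(-20.1), np.float64(-3.1))
  (301, np.float64(188.23), -27, np.float64(-18.7), np.float64(-0.9))
  (301, np.float64(217.64), 53, np.float64(-2.0), np.float64(26.1))
  (301, np.float64(238.08), -41, np.float64(10.1), np.float64(45.7))
  (303, np.float64(185.72), 17, np.float64(-20.1), np.float64(-3.1))
  (303, np.float64(188.25), -26, np.float64(-18.7), np.float64(-0.9))
  (303, np.float64(217.64), 52, np.float64(-2.0), np.float64(26.1))
  (303, np.float64(238.07), -49, np.float64(10.1), np.float64(45.7))
```

Both images agree that the square turned about 0.047 rad from its earlier toe-up pose, which matches the tilt where the toe met the plate. I add a bit more toe and down pressure. If the panel stays put, the square is flush.

```bash
python3 - <<'E'
from bench import env, kinematics, monitor, eyes, job
from h import *;import pickle
np.set_printoptions(precision=4,suppress=True)
z=np.load('fin.npz');P=z['P'];th=float(z['th'])
for dx,dz,dt in((0,-.0006,.004),(-.0006,-.0005,.004)):
    P=P+C@[dx,0,dz];th+=dt
    env.movel(P,velocity=.01,frame=Qt(th));env.hold(.2)
    s=monitor.sense();M=C.T@s['ft_torque'];F=C.T@s['contact_force'];st(s);print('ex',M[1]+.22*F[0],'tilt',tilt(s))
np.savez('fin.npz',P=P,th=th)
d=[eyes.grab_frame(n) for n in('top','side','wrist')];pickle.dump((d,s),open('f9.pkl','wb'))
E
python3 m.py f8 f9 | grep -v "(299\|(303"
```

```text
27.56 tcp [0.0115 0.0016 0.0715] F [ 5.8968 -1.3879 12.2991] M [-0.2447 -0.8435  0.0874] gap 0.0752
ex 0.45376003581020763 tilt -0.09511358481412663
 28.01 tcp [0.011  0.0018 0.0715] F [ 5.3072 -1.7077 16.859 ] M [-0.4863 -0.9886  0.054 ] gap 0.0773
ex 0.17902457502386604 tilt -0.09871381487333077
toe [('f8', array([0.  , 0.88]), 0.986), ('f9', array([0.12, 1.  ]), 0.981)]
panelL [('f8', array([0.62, 0.62]), 0.924), ('f9', array([0.62, 0.62]), 0.929)]
panelR [('f8', array([1.62, 0.25]), 0.721), ('f9', array([1.38, 0.38]), 0.747)]
f6
  (301, np.float64(177.54), -22, np.float64(-28.7), np.float64(-4.6))
  (301, np.float64(179.53), 20, np.float64(-27.6), np.float64(-2.8))
  (301, np.float64(181.58), -26, np.float64(-26.5), np.float64(-1.0))
  (301, np.float64(216.62), 49, np.float64(-6.5), np.float64(32.0))
  (301, np.float64(238.12), -51, np.float64(6.6), np.float64(53.6))
f8
  (301, np.float64(185.78), 16, np.float64(-20.1), np.float64(-3.1))
  (301, np.float64(188.23), -27, np.float64(-18.7), np.float64(-0.9))
  (301, np.float64(217.64), 53, np.float64(-2.0), np.float64(26.1))
  (301, np.float64(238.08), -41, np.float64(10.1), np.float64(45.7))
f9
  (301, np.float64(186.49), -16, np.float64(-21.1), np.float64(-4.9))
  (301, np.float64(188.65), 19, np.float64(-19.9), np.float64(-3.0))
  (301, np.float64(190.88), -29, np.float64(-18.7), np.float64(-1.0))
  (301, np.float64(220.6), 53, np.float64(-1.7), np.float64(26.4))
  (301, np.float64(238.1), -42, np.float64(8.6), np.float64(43.1))
```

The panel and toe stayed put within 0.3 mm while the tool tilted further, so the plate holds the square flush. That step made the pads slip and weakened the push, so I firm up the grip and push in again gently.

```bash
python3 - <<'E'
from bench import env, kinematics, monitor, eyes, job
from h import *;import pickle
np.set_printoptions(precision=4,suppress=True)
z=np.load('fin.npz');P=z['P'];th=float(z['th'])
env.close_gripper(effort=120)
for k in range(14):
    env.hold(.05)
    s=monitor.sense();F=C.T@s['contact_force'];M=C.T@s['ft_torque'];ex=M[1]+.22*F[0]
    print(k,round(th,4),np.round((C.T@(s['position']-c))[[0,2]],4),'F',F,'ex',round(ex,2),'tilt',round(tilt(s),4))
    if F[0]>8 and ex<-.2: break
    if F[0]<8: P=P-.0005*C[:,0]
    if ex>-.2: th+=.002
    env.movel(P,velocity=.01,frame=Qt(th))
np.savez('fin.npz',P=P,th=th);env.hold(.3);st(monitor.sense())
d=[eyes.grab_frame(n) for n in('top','side','wrist')];pickle.dump((d,s),open('f10.pkl','wb'))
E
python3 m.py f8 f10 | grep -v "(299\|(303"
```

```text
0 0.1 [0.011  0.0715] F [ 6.0051 -1.8239 16.7245] ex 0.29 tilt -0.0987
1 0.102 [0.0107 0.0715] F [ 6.9677 -2.836  18.0945] ex 0.34 tilt -0.1003
2 0.104 [0.0105 0.0715] F [ 7.0446 -2.5371 17.7285] ex 0.06 tilt -0.1019
3 0.106 [0.0102 0.0715] F [ 9.5475 -3.369  17.2722] ex 0.42 tilt -0.1035
4 0.108 [0.0101 0.0716] F [ 9.0578 -2.013  18.3194] ex 0.36 tilt -0.1056
5 0.11 [0.0101 0.0715] F [ 8.8939 -1.8585 17.3892] ex 0.27 tilt -0.1075
6 0.112 [0.0101 0.0716] F [ 9.1239 -2.957  17.0757] ex 0.3 tilt -0.1095
7 0.114 [0.0102 0.0716] F [ 9.9448 -2.5505 17.9687] ex 0.46 tilt -0.1114
8 0.116 [0.0102 0.0716] F [ 8.2092 -3.0225 16.9024] ex -0.02 tilt -0.1133
9 0.118 [0.0102 0.0716] F [ 8.9236 -2.5695 17.3435] ex 0.12 tilt -0.1152
10 0.12 [0.0102 0.0716] F [ 9.7732 -3.5685 17.1556] ex 0.27 tilt -0.1172
11 0.122 [0.0102 0.0716] F [ 9.6361 -2.6991 17.7865] ex 0.31 tilt -0.1191
12 0.124 [0.0103 0.0716] F [ 9.4685 -2.1543 17.2981] ex 0.22 tilt -0.1211
13 0.126 [0.0103 0.0716] F [ 8.403  -2.3928 17.5314] ex -0.05 tilt -0.1231
 32.88 tcp [0.0103 0.002  0.0716] F [ 9.0039 -2.6615 17.8488] M [-0.6228 -1.9
[... 539 characters left out ...]
.0))
  (301, np.float64(238.12), -51, np.float64(6.6), np.float64(53.6))
f8
  (301, np.float64(185.78), 16, np.float64(-20.1), np.float64(-3.1))
  (301, np.float64(188.23), -27, np.float64(-18.7), np.float64(-0.9))
  (301, np.float64(217.64), 53, np.float64(-2.0), np.float64(26.1))
  (301, np.float64(238.08), -41, np.float64(10.1), np.float64(45.7))
f10
  (301, np.float64(189.51), -21, np.float64(-19.4), np.float64(-4.8))
  (301, np.float64(191.46), 20, np.float64(-18.4), np.float64(-3.0))
  (301, np.float64(193.81), -28, np.float64(-17.0), np.float64(-0.9))
  (301, np.float64(220.67), 51, np.float64(-1.7), np.float64(23.7))
  (301, np.float64(237.99), -34, np.float64(8.5), np.float64(40.1))
```

The tool turned another 0.02 rad and neither the panel nor the toe moved. The square is bottomed flush on plate and panel, with about 9 N pushing in and about 20 N down.

```bash
python3 -c "
from bench import job,monitor
print(job.hand_in(),monitor.sense()['clock'])"
```

```text
the job is handed in; nothing more can be done
the job is handed in; nothing more can be done
```

I handed the job in at about 33 s: the small square is still gripped and pressed into the corner, about 9 N into the panel and 20 N down. It looks flush because panel and toe stayed within about 0.3 mm as the tool tilted further; I could confirm the panel's right angle only to about 0.02 rad, and the hand-in gave no verdict.

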